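# Unstack the parts and lay out the service kit

### The arm

A 6-joint arm with a two-finger parallel gripper is mounted at the origin on a cart in front of the work surface, level with it; the furniture and walls round the work are solid. World frame = base frame: x ahead of the robot, y to its left, z up, the work surface at z = 0. Lengths are in mm, angles in rad, forces in N, time in s.
With the tool pointing down it reaches from about 300 to 775 mm from the base axis. Payload 14.6 kg.
Tool frame: the origin (TCP) lies between the finger pads; the fingertips stand 25 mm ahead of it and the grasp point (between the pads) lies 6 mm ahead of it; z points along the fingers, y is the line along which they close (so a half turn about z gives the same grasp; the last joint's range is limited). The gripper opens to 94 mm and grips with 3 to 60 N. Pads are 16 mm wide; open, the fingers measure 119 mm over their backs; the gripper's body (75 mm by 177 mm) begins 78 mm behind the grasp point.
Start: joints at [-1.176, 0.3, 1.521, -0, 1.321, -0.067], TCP at [245.05, -492.382, 230.446] pointing down, gripper open.
Joint ranges: [-3.03, 3.03], [-0.79, 2.21], [0.23, 2.52], [-1.04, 4.18], [0, 3.07], [-2.55, 2.55]. Speed limits (rad/s): [2.22, 2.22, 2.57, 3.14, 3.14, 3.14].

### API

Orientations are given as [roll, pitch, yaw] about the fixed x, y, z axes, in that order (R = Rz(yaw) Ry(pitch) Rx(roll)).
In Python, from cell import manip gives the robot as it stands. The module is installed in compiled form; this text tells all that it offers.
- The arm moves only by the tool step_arm, never from a script. Its argument "series" is one flat list of numbers, 5 for each row, row after row: the shift along the world's x, y, z in mm, then the turn about the world's z in rad, then the closure, from 0 (fully open) to 1 (shut). In form: [dx, dy, dz, spin, jaw, dx, dy, dz, spin, jaw, ...]. A call has 1 to 20 rows; each row shifts and turns the commanded pose from where the row before left it; what a row does not reach is not made up. A row lasts 1/8 s, in which the tool goes at most 62.5 mm and 10.7 degrees, less where a joint would pass 70% of its speed; a pose out of reach is approached as far as the arm can. A call is refused whole if a number of a shift passes 62.5 or a number of a turn 0.188, either way. A call with a gripper value outside its range is refused whole. The fingers move at their own pace and stop on an object; "squeeze" is the grip in N (left out, the last holds). Time passes only in rows, so rows that do not move let the fingers close. It gives the time, the measured TCP pose, the force, the opening and the grip force at its end, in the units of the state.
- manip.read_state(): the state, without advancing time (a new reading comes with each control period).
- manip.camera(name): name is "side" or "top" or "wrist"; returns (picture, depth): 480x640x3 uint8, blue, green, red; 480x640 float32, mm along the optical axis (not along the pixel's ray), 0 where there is no reading.
- manip.camera_info(name): a dict with "fovy" (degrees; the focal length in pixels is half the picture's height over the tangent of half this angle, whatever the lens; pixels are square), "cx", "cy" (the principal point, pixels), "k1" (the pictures are not rectified: a ray, as slopes to the right and down, at radius r is drawn at 1 + k1 r^2 times it, then the intrinsics apply), "eye" and "orientation" of the camera in the world. Camera axes: x right, y down, z forward; pixel columns grow to the right and rows downward; lengths in mm; the calibration is good to about 2 mm. A picture is of the moment at which its call begins: read the wrist's pose just before it. camera_info takes no time and is no camera call; for the wrist camera it gives the pose at the moment of the call.
- manip.sign_off(): hands the job in; it is judged then, once.
The state is a dict: "clock": time; "joints": joint angles; "qd": joint speeds; "effort": joint torques, N m; "eef_pos": TCP position; "eef_rot": TCP orientation; "wrist_force": force on the tool from outside, world axes, zero at the start; "moment": the same for the moment, N m; "finger_gap": finger opening in mm; "finger_force": force on a finger pad.
Only numpy, scipy, OpenCV 4.12 (cv2) and the standard library are available. Lean on these libraries where they do the work, as an engineer would, in place of code of your own. Each camera call takes 0.05 s, during which the arm holds its last target. There are 200 camera calls.

### The job

Take the two stacks of parts apart, one thing at a time and without tipping any over, and set each lying flat, as it lies now, in the middle of its own place: the fuse tin on the red mat, the metal filter can on the blue mat, the solder reel on the yellow mat and the toroid on the green mat. Lay the battery lengthwise between the jaws of the spring clip and push it down until it sits fully on the clip's base.

Things in the scene. Friction and masses are not known exactly. Their poses are not given: they have to be found in the camera images.
- tin_mid (a point): fuse tin with a red lid, 46 mm along its x, 71 mm along its y, 17 mm high, standing on the bench as the bottom of the stack of three (the battery lies on it, within 5 mm of its middle); this point is its centre, half-way up; z up
- battery_mid (a point): 9 V block battery, black with an orange-brown end, lying flat on the tin; body 26 mm along its x, 49 mm along its y, 18 mm high (two small terminals stand a further 3 mm out of its -y end); this point is its centre, half-way up; z up
- filter_mid (a point): crystal filter, a pale sealed metal can, 22 mm along its x, 38 mm along its y, 20 mm high, lying on the battery as the top of the stack of three; this point is its centre, half-way up; z up
- spool_mid (a point): reel of solder wire with dark flanges, standing on one flange on the bench; 62 mm across, 32 mm high; the toroid lies on it; this point is its centre, half-way up; z up
- toroid_mid (a point): toroid, a dark ferrite ring wound with copper wire, lying flat on the solder reel; 44 mm across, 12 mm high; this point is its centre, half-way up; z up
- mat_red: red round silicone mat, 100 mm across, 4 mm thick, flat, fixed to the bench; origin at the centre of its underside, z up
- mat_blue: blue round silicone mat, 100 mm across, 4 mm thick, flat, fixed to the bench; origin at the centre of its underside, z up
- mat_yellow: yellow round silicone mat, 100 mm across, 4 mm thick, flat, fixed to the bench; origin at the centre of its underside, z up
- mat_green: green round silicone mat, 100 mm across, 4 mm thick, flat, fixed to the bench; origin at the centre of its underside, z up
- clip: fixed battery clip: black base 74 (x) x 40 (y) x 5 mm; two steel spring jaws, 24 mm long in y, at +x and -x, 22 mm apart, flaring from 13 mm above the bench to 36 mm wide at 27 mm. The battery, long side along y, is pushed down between them (5 to 12 N) till its underside is 5 mm above the bench; unpushed it stays on the flare. Its ends stick out past jaws and base. Origin: centre of underside
Mind the look-alikes: they are no part of the job. Several things have the shape of the mat_green; the one meant has the colours described above.

How it is judged:
By the outcome, as a careful person would: the job done as asked, in the order asked, and still so for the second after the job is handed in, with the robot touching nothing.
It also fails if it takes over 131 s, if anything falls off the work surface, if the arm or the gripper's body presses on something with over 40 N, if the wrist force passes 120 N, or if a joint passes its speed limit or range.

## Working session

There is one attempt and no reset: what is moved stays moved. The work goes in short steps, Python scripts to look and compute and a tool call to move; the robot and the scene stay as the last step left them, time stands still between calls to the robot, and variables do not carry over. Pictures are saved under pics/ and viewed, at most 14 in all, crops included, and the job is handed in when it is done.

Besides the shell and the picture viewer there is one more tool, called after "Call:" as name(argument=value, ...), one argument or row to a line, values as JSON. step_arm: Moves the arm, as the interface text tells. Its arguments: {"type":"object","properties":{"series":{"type":"array"},"squeeze":{"type":"number"}},"required":["series"]}

```bash
mkdir -p pics
cat > h.py <<'E'
import numpy as np, cv2
from cell import manip
from scipy.spatial.transform import Rotation as R
def rot(o):
    o=np.array(o,float)
    return o if o.shape==(3,3) else (R.from_euler('xyz',o).as_matrix() if o.size==3 else R.from_quat(o).as_matrix())
def K(i):
    f=240/np.tan(np.radians(i['fovy'])/2); return f
def rays(i,uv):
    uv=np.atleast_2d(np.array(uv,float)); f=K(i)
    d=(uv-[i['cx'],i['cy']])/f; s=d.copy()
    for _ in range(20): s=d/(1+i['k1']*(s**2).sum(1,keepdims=True))
    return np.c_[s,np.ones(len(s))]
def onplane(i,uv,z):
    w=rays(i,uv)@rot(i['orientation']).T; e=np.array(i['eye']); 
    return e+w*((z-e[2])/w[:,2])[:,None]
def cloud(i,dep):
    v,u=np.mgrid[0:480,0:640]; r=rays(i,np.c_[u.ravel(),v.ravel()])
    return ((r*dep.reshape(-1,1))@rot(i['orientation']).T+np.array(i['eye'])).reshape(480,640,3)
E
python3 - <<'E'
from h import *
for n in ['top','side','wrist']:
    i=manip.camera_info(n); p,d=manip.camera(n); cv2.imwrite(f'pics/{n}0.png',p); np.savez(f'{n}0.npz',p=p,d=d); print(n,i)
print(manip.read_state())
E
```

```text
top {'fovy': 57.05519885639948, 'cx': 318.5029473069608, 'cy': 238.10133198402124, 'k1': -0.0717321192588969, 'eye': array([ 409.54577042,   32.80738232, 1059.36374197]), 'orientation': array([-2.98455801,  0.01516235, -1.56585622])}
side {'fovy': 48.40211764292841, 'cx': 312.8565237140374, 'cy': 241.99740122705586, 'k1': -0.06652821188810448, 'eye': array([  534.30134735, -1058.62070874,   874.8836055 ]), 'orientation': array([-2.20252551,  0.00867015, -0.01421484])}
wrist {'fovy': 64.64716599676173, 'cx': 317.8698306439715, 'cy': 242.28472055977102, 'k1': -0.041819028318128004, 'eye': array([ 314.27872188, -457.60367809,  384.48151406]), 'orientation': array([ 2.87398620e+00, -4.04749015e-04, -1.10930415e+00])}
{'clock': 0.15, 'joints': array([-1.17559782e+00,  3.00330346e-01,  1.52143553e+00, -4.39468258e-06,
        1.32069967e+00, -6.66113928e-02]), 'qd': array([ 0.00072898,  0.00042308, -0.00127063,  0.00097005, -0.00055605,
        0.0016974 ]), 'effort': array([-9.01480998e-04, -5.31963658e+01, -3.52817559e+01,  7.07776286e-02,
        2.36755953e-02, -7.68635800e-05]), 'eef_pos': array([ 244.98521658, -492.22616453,  230.02510616]), 'eef_rot': array([-3.14072142e+00, -5.38536047e-05,  4.61810965e-01]), 'wrist_force': array([-0.23609053,  0.81679893,  0.60382141]), 'moment': array([ 0.01143753, -0.01064346,  0.03390129]), 'finger_force': 0.0, 'finger_gap': 93.89343476303844}
```

View pics/top0.png

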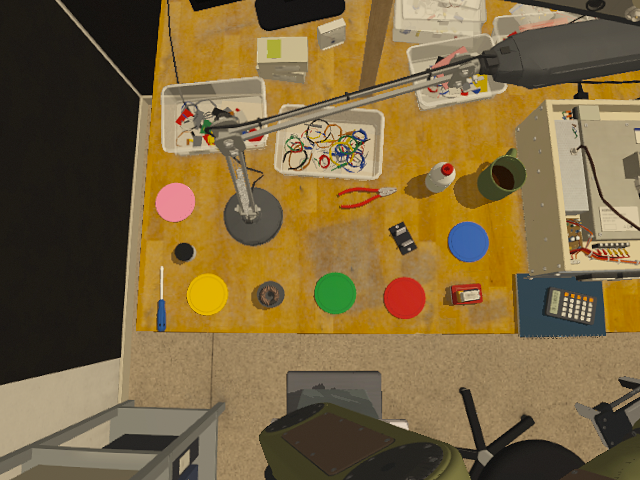

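View pics/side0.png

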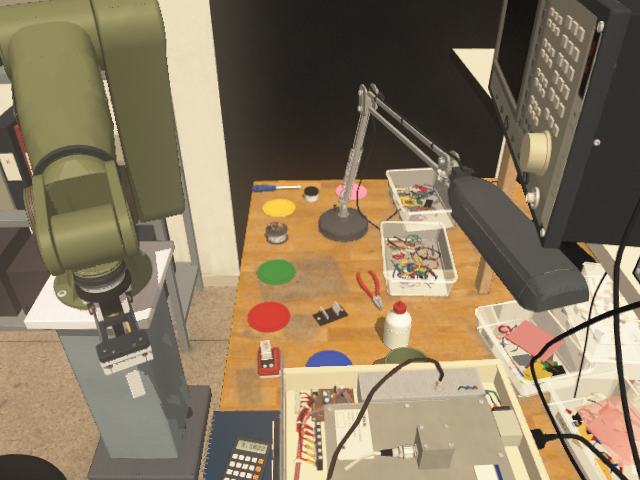

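The top view shows yellow (207,295), the reel with toroid (269,294), green (335,293), red (404,298), the stack (466,294), blue (468,242) and the clip (403,238). The side view agrees. Next I measure these.

Run:
```python
from h import *
z=np.load('top0.npz'); p=z['p'];d=z['d']; i=manip.camera_info('top'); hsv=cv2.cvtColor(p,cv2.COLOR_BGR2HSV)
for n,c in dict(yellow=(207,295),green=(335,293),red=(404,298),blue=(468,242)).items():
    h=hsv[c[1],c[0]].astype(int); m=(abs(hsv[...,0].astype(int)-h[0])<6)&(hsv[...,1]>h[1]-50)
    if h[0]<6: m|=(hsv[...,0]>176)&(hsv[...,1]>h[1]-50)
    m=m.astype(np.uint8); b=np.zeros_like(m); cv2.circle(b,c,27,1,-1); m&=b
    cs=max(cv2.findContours(m,0,1)[0],key=cv2.contourArea); e=cv2.fitEllipse(cs)
    P=onplane(i,cs[:,0,:],4); (cx,cy),r=cv2.minEnclosingCircle(P[:,:2].astype(np.float32)); print(n,h,onplane(i,[e[0]],4).round(1),cx,cy,r)
C=cloud(i,d)
print('depth',C[293,335],C[298,404],C[242,468])
for n,(u,v,w) in dict(stack=(466,294,25),reel=(269,294,22),clip=(403,238,22)).items():
    Q=C[v-w:v+w,u-w:u+w]
    for lo,hi in [(4,12),(14,21),(24,30),(29,36),(32,38),(40,48),(51,60)]:
        q=Q[(Q[...,2]>lo)&(Q[...,2]<hi)]
        if len(q)>5: print(n,lo,hi,len(q),np.median(q,0).round(1),q.min(0).round(1),q.max(0).round(1))
for n,(u,v,w) in dict(stack=(466,294,30),reel=(269,294,30),clip=(403,238,30)).items():
    cv2.imwrite(f'pics/c_{n}.png',cv2.resize(p[v-w:v+w,u-w:u+w],(400,400),interpolation=2))
cv2.imwrite('pics/c_all.png',cv2.hconcat([cv2.resize(cv2.imread(f'pics/c_{n}.png'),(266,266)) for n in ['stack','reel','clip']]))
```

```text
yellow [ 24 255 224] [[442.3 317.5   4. ]] 438.1288146972656 317.3274230957031 65.21159362792969
green [ 63 184 143] [[445.1  10.1   4. ]] 446.0639953613281 10.12503719329834 48.9272346496582
red [  3 220 195] [[ 434.1 -154.2    4. ]] 434.5927429199219 -154.42396545410156 49.49760437011719
blue [109 163 166] [[ 569.3 -312.5    4. ]] 569.7464599609375 -312.5830078125 49.126007080078125
depth [444.77665733   9.72952585   0.92099616] [ 433.18114637 -153.28361512    7.44392345] [ 567.18203281 -311.28205761    9.039675  ]
stack 4 12 90 [ 443.8 -268.2    4.7] [ 386.  -363.3    4. ] [ 502.3 -240.9   11.7]
stack 14 21 302 [ 452.8 -294.6   17.6] [ 418.9 -337.    14.1] [ 468.  -263.5   21. ]
stack 24 30 11 [ 434.8 -275.8   26.6] [ 423.5 -324.6   25. ] [ 448.8 -273.6   29.9]
stack 29 36 65 [ 444.  -292.7   34.3] [ 423.3 -324.6   29.3] [ 455.6 -273.6   36. ]
stack 32 38 75 [ 441.6 -285.9   35.4] [ 423.3 -323.9   32. ] [ 455.6 -273.9   37.8]
stack 40 48 13 [ 436.8 -280.1   44.1] [ 427.7 -297.2   40.3] [ 448.4 -278.4   47.3]
stack 51 60 131 [ 438.7 -295.6   55.2] [ 427.5 -314.4   51.3] [ 450.  -278.8   59.9]
reel 4 12 83 [441.1 166.8   4.7] [392.1 118.5   4. ] [494.  220.8   7.8]
reel 24 30 31 [450.2 164.3  29.2] [415.3 133.4  27. ] [470.9 191.6  29.9]
reel 29 36 291 [443.1 161.4  32.7] [413.  132.9  29. ] [470.9 191.6  35.4]
reel 32 38 203 [440.8 162.5  33.4] [413.  132.9  32. ] [470.7 191.1  37.8]
reel 40 48 182 [438.  162.4  43.4] [417.6 140.9  40.1] [458.6 182.9  48. ]
clip 4 12 376 [ 576.3 -153.1    5.8] [ 526.1 -206.2    4. ] [ 631.7 -101.4   12. ]
clip 14 21 33 [ 585.  -152.8   17.6] [ 560.7 -171.4   14.2] [ 596.7 -135.5   21. ]
clip 24 30 31 [ 566.5 -154.8   26.6] [ 554.4 -174.5   24.1] [ 599.9 -136.6   29.8]
clip 29 36 9 [ 561.1 -159.    31.2] [ 556.1 -166.6   29.8] [ 596.8 -136.4   33.4]
```

View pics/c_all.png

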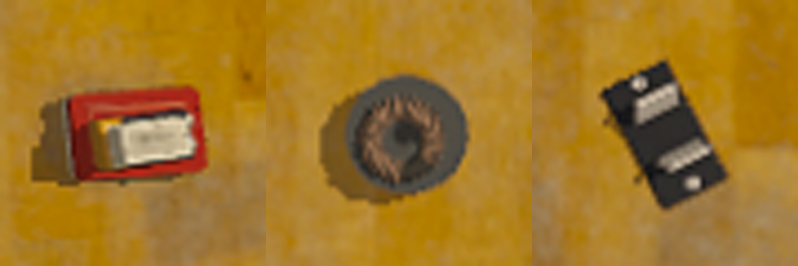

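Call:
step_arm(
  series=[32, 33, -5, 0.184, 0, 32, 33, -5, 0.184, 0, 32, 33, -5, 0.184, 0, 32, 33, -5, 0.184, 0, 32, 33, -5, 0.184, 0, 32, 32, -5, 0.186, 0, 0, 0, 0, 0, 0, 0, 0, 0, 0, 0],
)

```text
clock: 1.15
eef_pos: [436.8, -295.6, 200.4]
eef_rot: [-3.141, -0.0, 1.566]
wrist_force: [-1.3, -0.4, -0.7]
finger_gap: 94.2
finger_force: 0.0
```

Run:
```python
from h import *
s=manip.read_state(); i=manip.camera_info('wrist'); p,d=manip.camera('wrist'); np.savez('w1.npz',p=p,d=d,i=i)
cv2.imwrite('pics/w1.png',p); print(s['eef_pos'],s['eef_rot'],s['joints'],s['clock'],i['eye'],i['orientation'])
C=cloud(i,d)
for lo,hi in [(14,20),(32,37),(51,60)]:
    m=((C[...,2]>lo)&(C[...,2]<hi)&(abs(C[...,0]-440)<60)&(abs(C[...,1]+295)<60)).astype(np.uint8)
    print(lo,m.sum(),np.median(C[m>0][:,2]))
```

```text
[ 436.79920939 -295.60297304  200.36447338] [-3.14127774e+00 -1.47935652e-05  1.56642194e+00] [-6.64314722e-01  2.76781095e-01  1.62292579e+00 -1.91635866e-04
  1.24214364e+00 -6.59878464e-01] 1.15 [ 437.61799097 -218.25359138  354.8802779 ] [ 2.87279462e+00 -1.43759606e-04 -4.66521074e-03]
14 1987 17.428200455092735
32 510 34.87905825876999
51 1035 54.9473721869482
```

View pics/w1.png

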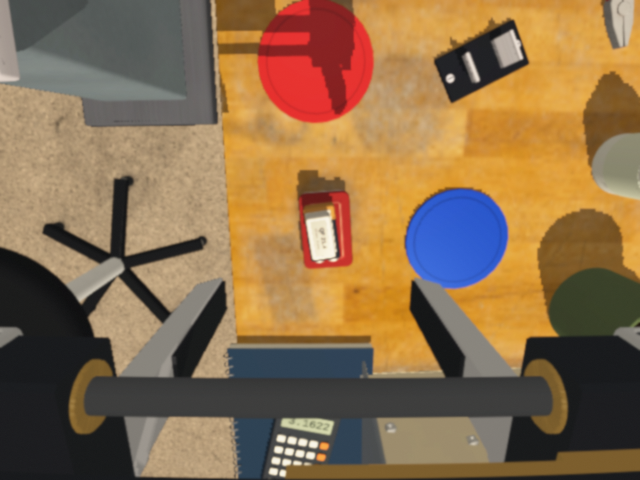

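The wrist view shows the stack at (325,230), with the filter on top, the orange battery end towards +y, and red, blue and the clip nearby. I measure them from here.

```bash
cat >> h.py <<'E'
def rectfit(P):
    (c,s,a)=cv2.minAreaRect(P[:,:2].astype(np.float32))
    if s[0]>s[1]: s=(s[1],s[0]); a-=90   # a = angle of short side from x, deg
    a=(a+90)%180-90
    return np.round(c,1),np.round(s,1),round(a,1)
def layer(i,d,lo,hi,c,r,z):
    C=cloud(i,d); m=((C[...,2]>lo)&(C[...,2]<hi)&(np.hypot(C[...,0]-c[0],C[...,1]-c[1])<r)).astype(np.uint8)
    cs=max(cv2.findContours(m,0,1)[0],key=cv2.contourArea)[:,0]; return onplane(i,cs,z),m
def mat(i,p,c,z=4):
    hsv=cv2.cvtColor(cv2.GaussianBlur(p,(3,3),0),cv2.COLOR_BGR2HSV).astype(int); h=hsv[c[1],c[0]]
    dh=abs((hsv[...,0]-h[0]+90)%180-90); m=((dh<8)&(hsv[...,1]>110)).astype(np.uint8)
    n,l=cv2.connectedComponents(m); m=(l==l[c[1],c[0]]).astype(np.uint8)
    P=onplane(i,max(cv2.findContours(m,0,1)[0],key=cv2.contourArea)[:,0],z); (x,y),r=cv2.minEnclosingCircle(cv2.convexHull(P[:,:2].astype(np.float32))); return round(x,1),round(y,1),round(r,1)
E
python3 - <<'E'
from h import *
z=np.load('w1.npz',allow_pickle=True); p,d,i=z['p'],z['d'],z['i'].item()
for lo,hi,h in [(51,60,55),(31,60,35),(13,60,17)]:
    P,m=layer(i,d,lo,hi,(440,-295),60,h); print(h,rectfit(P))
print('blue',mat(i,p,(457,238)),'red',mat(i,p,(290,60)))
hsv=cv2.cvtColor(p,cv2.COLOR_BGR2HSV)
b=np.zeros((480,640),np.uint8); b[10:110,425:540]=1
m=((hsv[...,2]<70)).astype(np.uint8)&b
m=cv2.morphologyEx(m,3,np.ones((3,3),np.uint8))
cs=max(cv2.findContours(m,0,1)[0],key=cv2.contourArea)[:,0]; print('clip',rectfit(onplane(i,cs,5)))
m=((hsv[...,0]<10)|(hsv[...,0]>172))&(hsv[...,1]>150); m=m.astype(np.uint8); b[:]=0; b[185:275,290:360]=1; m&=b
cs=max(cv2.findContours(m,0,1)[0],key=cv2.contourArea)[:,0]; print('tin',rectfit(onplane(i,cs,17)))
a=cv2.resize(p[180:280,270:380],(440,400),interpolation=2); b=cv2.resize(p[10:110,425:535],(360,400),interpolation=2); cv2.imwrite('pics/w1c.png',cv2.hconcat([a,b]))
E
```

```text
55 (array([ 439.1, -296.6]), array([19.8, 36.4]), 8.5)
35 (array([ 440.5, -298.8]), array([26.5, 50.1]), 8.0)
17 (array([ 444.2, -300.1]), array([45.8, 71.3]), 4.0)
blue (570.5, -313.0, 49.3) red (435.9, -155.0, 50.0)
clip (array([ 578.2, -153.9]), array([38.4, 72.8]), -63.2)
tin (array([ 444.3, -300.2]), array([46.3, 70.5]), 4.3)
```

View pics/w1c.png

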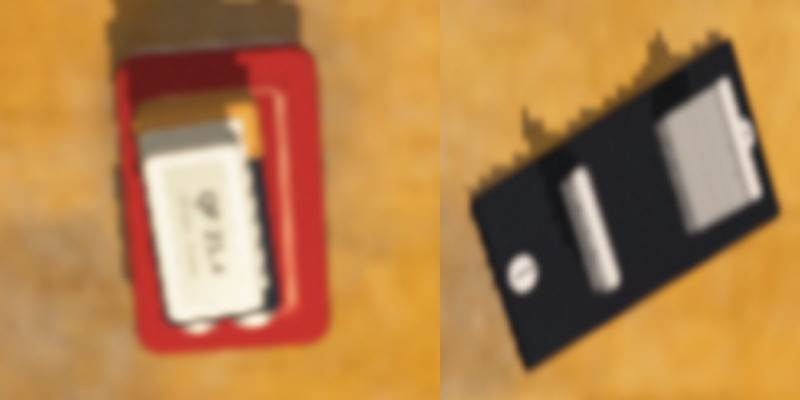

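Call:
step_arm(
  series=[2, -1.2, -45, 0.15, 0.5, 0, 0, -45, 0, 0.5, 0, 0, -30, 0, 0.5, 0, 0, -17, 0, 0.5, 0, 0, 0, 0, 0.5, 0, 0, 0, 0, 1, 0, 0, 0, 0, 1, 0, 0, 0, 0, 1, 0, 0, 0, 0, 1],
  squeeze=15,
)

```text
clock: 2.33
eef_pos: [439.3, -296.8, 64.2]
eef_rot: [3.141, 0.001, 1.718]
wrist_force: [-1.0, 0.4, 6.6]
finger_gap: 21.7
finger_force: 15.0
```

Run:
```python
from h import *
for f in ['top0','w1']:
    z=np.load(f+'.npz',allow_pickle=True); d=z['d']; i=z['i'].item() if f=='w1' else manip.camera_info('top')
    C=cloud(i,d).reshape(-1,3); C=C[(d.ravel()>0)]
    for zl in (30,70,100):
      q=C[(C[:,2]>zl)&(C[:,2]<250)&(abs(C[:,0]-570)<170)&(abs(C[:,1]+313)<150)]
      g={}
      for a in q: g.setdefault(int((a[0])//20*20),[]).append(a[1])
      print(f,zl,{k:(round(min(v)),round(max(v)),len(v)) for k,v in sorted(g.items())})
```

```text
top0 30 {420: (-324, -274, 132), 440: (-323, -274, 112), 460: (-463, -439, 58), 480: (-463, -437, 319), 500: (-463, -452, 330), 520: (-463, -452, 331), 540: (-463, -449, 330), 560: (-463, -164, 328), 580: (-463, -449, 334), 600: (-463, -450, 324), 620: (-462, -449, 326), 640: (-462, -449, 327), 660: (-463, -359, 495), 680: (-463, -218, 706), 700: (-463, -210, 972), 720: (-463, -211, 785)}
top0 70 {460: (-463, -439, 45), 480: (-463, -437, 247), 500: (-463, -453, 256), 520: (-463, -452, 254), 540: (-463, -449, 258), 560: (-463, -451, 253), 580: (-463, -450, 260), 600: (-463, -450, 249), 620: (-462, -449, 257), 640: (-462, -449, 258), 660: (-463, -359, 344), 680: (-463, -218, 430), 700: (-463, -212, 618), 720: (-463, -212, 464)}
top0 100 {460: (-463, -439, 38), 480: (-463, -437, 198), 500: (-463, -453, 206), 520: (-463, -452, 204), 540: (-463, -449, 203), 560: (-463, -451, 195), 580: (-463, -450, 202), 600: (-463, -450, 195), 620: (-462, -449, 200), 640: (-462, -449, 201), 660: (-463, -448, 200), 680: (-463, -448, 198), 700: (-463, -227, 281), 720: (-463, -227, 242)}
w1 30 {420: (-326, -274, 826), 440: (-324, -273, 837), 460: (-446, -444, 5), 480: (-463, -285, 5782), 500: (-457, -452, 1126), 520: (-457, -453, 1130), 540: (-456, -449, 1155), 560: (-455, -450, 422), 660: (-403, -357, 1498), 680: (-364, -220, 2809), 700: (-346, -213, 638), 720: (-345, -341, 36)}
w1 70 {480: (-463, -285, 5748), 500: (-457, -452, 1126), 520: (-457, -453, 1130), 540: (-456, -449, 1155), 560: (-455, -450, 422), 660: (-380, -357, 374), 680: (-363, -344, 687), 700: (-346, -343, 25)}
w1 100 {480: (-463, -285, 5391), 500: (-457, -453, 689), 520: (-457, -453, 691), 540: (-456, -449, 731), 560: (-455, -450, 253)}
```

Call:
step_arm(
  series=[0, 0, 20, 0, 1, 0, 0, 25, 0, 1, 43.7, -5.5, 0, 0, 1, 43.7, -5.5, 0, 0, 1, 43.3, -5.2, 0, 0, 1, 0, 0, -30, 0, 1, 0, 0, -30, 0, 1, 0, 0, -14.5, 0, 1, 0, 0, 0, 0, 1, 0, 0, 0, 0, 1],
)

```text
clock: 3.58
eef_pos: [570.1, -313.0, 34.8]
eef_rot: [3.141, 0.001, 1.718]
wrist_force: [0.5, 0.1, -0.6]
finger_gap: 21.5
finger_force: 15.0
```

Call:
step_arm(
  series=[0, 0, -1.5, 0, 1, 0, 0, 0, 0, 1, 0, 0, 0, 0, 0.5, 0, 0, 0, 0, 0.5, 0, 0, 40, 0, 0.3, 0, 0, 50, -0.175, 0, -20, 2, 30, -0.175, 0, -20, 2, 10, -0.175, 0, -20, 2, 0, -0.175, 0, -20, 2, 0, -0.175, 0, -20, 2, 0, -0.175, 0, -15, 2, 0, -0.175, 0, -10, 2, 0, -0.175, 0, -5, 2, 0, -0.175, 0, 0, 0, 0, 0, 0, 0, 0, 0, 0, 0],
)

```text
clock: 5.58
eef_pos: [440.0, -296.8, 162.5]
eef_rot: [3.141, -0.0, 0.147]
wrist_force: [0.8, 0.3, -0.7]
finger_gap: 93.9
finger_force: 0.0
```

```bash
cat > shot.py <<'E'
import sys; from h import *
n=sys.argv[1]
s=manip.read_state(); i=manip.camera_info('wrist'); p,d=manip.camera('wrist'); np.savez(n+'.npz',p=p,d=d,i=i)
cv2.imwrite(f'pics/{n}.png',p); print(s['eef_pos'].round(2),s['eef_rot'].round(3),s['clock'])
E
python3 shot.py w2
python3 - <<'E'
from h import *
z=np.load('w2.npz',allow_pickle=True); p,d,i=z['p'],z['d'],z['i'].item()
for lo,hi,h in [(30,45,35),(13,60,17)]:
    P,m=layer(i,d,lo,hi,(440,-295),60,h); print(h,rectfit(P))
try:
    P,m=layer(i,d,18,30,(570,-313),45,24); print('filter',rectfit(P))
except Exception as e: print(e)
E
```

```text
[ 439.95 -296.84  162.54] [ 3.141 -0.     0.147] 5.575
35 (array([ 441.7, -299.2]), array([26.3, 50.2]), 8.4)
17 (array([ 444.6, -300.1]), array([47. , 70.7]), 4.1)
filter (array([ 569.8, -312.9]), array([20.2, 36.5]), 8.7)
```

View pics/w2.png

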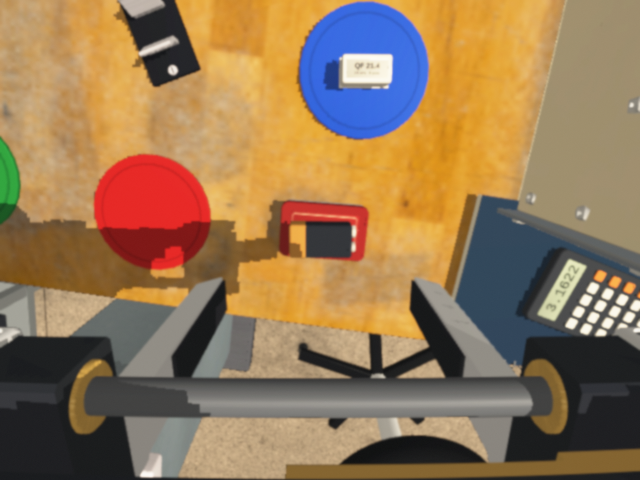

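Call:
step_arm(
  series=[1.9, -3.4, -45, 0, 0, 0, 0, -45, 0, 0.2, 0, 0, -20, 0, 0.2, 0, 0, -8.4, 0, 0.2, 0, 0, 0, 0, 0.2, 0, 0, 0, 0, 1, 0, 0, 0, 0, 1, 0, 0, 0, 0, 1, 0, 0, 0, 0, 1],
  squeeze=30,
)

```text
clock: 6.75
eef_pos: [441.8, -300.3, 44.5]
eef_rot: [3.141, -0.0, 0.143]
wrist_force: [-0.4, 1.1, 3.8]
finger_gap: 48.2
finger_force: 30.0
```

Call:
step_arm(
  series=[0, 0, 15, 0, 1, 0, 0, 40, 0, 1, 15, 20, 40, 0.081, 1, 25, 35, 10, 0.081, 1, 25, 35, 0, 0.081, 1, 26, 33, 0, 0.082, 1, 0, 0, 0, 0, 1, 0, 0, 0, 0, 1],
)

```text
clock: 7.75
eef_pos: [532.4, -177.4, 149.5]
eef_rot: [3.141, -0.0, 0.467]
wrist_force: [-0.6, -0.1, 0.3]
finger_gap: 48.0
finger_force: 30.0
```

```bash
python3 shot.py w3
```

```text
[ 532.42 -177.44  149.52] [ 3.141 -0.     0.467] 7.75
```

View pics/w3.png

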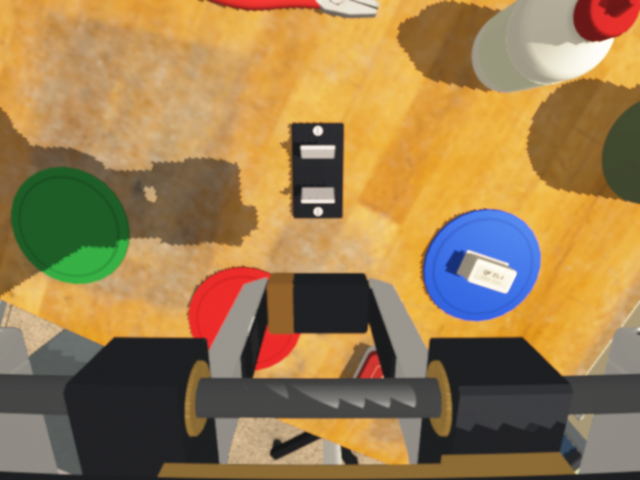

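The clip is at (318,170) with its long axis vertical in the picture, and the battery sits level in the fingers at (318,303).

Run:
```python
from h import *
z=np.load('w3.npz',allow_pickle=True); p,d,i=z['p'],z['d'],z['i'].item(); hsv=cv2.cvtColor(p,cv2.COLOR_BGR2HSV)
b=np.zeros((480,640),np.uint8); b[115:225,286:350]=1
m=((hsv[...,2]<65)&(hsv[...,1]<140)).astype(np.uint8)&b; m=cv2.morphologyEx(m,cv2.MORPH_OPEN,np.ones((5,5)))
cs=max(cv2.findContours(m,0,1)[0],key=cv2.contourArea)[:,0]; print('clip',rectfit(onplane(i,cs,5)),cv2.boundingRect(cs))
m=((hsv[...,2]>140)&(hsv[...,1]<60)).astype(np.uint8)&b
n,l,st,ce=cv2.connectedComponentsWithStats(m)
for s,c in zip(st[1:],ce[1:]):
    if s[4]>20: print(s,onplane(i,[c],5)[0].round(1))
C=cloud(i,d)
t=np.array([532.42,-177.44]);a=.467; ex=np.array([np.cos(a),np.sin(a)]); ey=np.array([np.sin(a),-np.cos(a)])
m=(abs(C[...,2]-140)<4)&(np.mgrid[0:480,0:640][0]<345)
P=C[m]; q=(P[:,:2]-t); u,v=q@ex,q@ey; k=(abs(u)<25)&(abs(v)<27); print('batt z',np.median(P[k,2]),np.percentile(u[k],[1,50,99]).round(1),np.percentile(v[k],[1,50,99]).round(1))
B=onplane(i,[[268,290],[366,290],[317,275],[317,331]],140); print(((B[:,:2]-t)@np.c_[ex,ey]).round(1))
q=C[(C[...,2]>20)&(C[...,2]<30)&(np.hypot(C[...,0]-577,C[...,1]+153)<40)]; print('jawtops',rectfit(q))
```

```text
clip (array([ 579.3, -153.3]), array([38. , 70.9]), -63.2) (292, 124, 51, 93)
[313 126  10  10  83] [ 606.9 -139.7    5. ]
[300 145  35  13 434] [ 593.3 -146.5    5. ]
[301 188  34  16 495] [ 562.7 -161.9    5. ]
[313 207  10   9  74] [ 551.4 -167.8    5. ]
batt z 139.80642966533637 [-13.2   1.1  12.7] [-24.5  -0.4  24. ]
[[  9.5 -23.2]
 [  9.4  22.4]
 [ 16.9  -0.4]
 [-11.7  -0.5]]
jawtops (array([ 579.2, -153.3]), array([24. , 40.8]), -63.1)
```

Call:
step_arm(
  series=[15.6, 8, 0, 0, 1, 15.6, 8, 0, 0, 1, 15.6, 8, 0, 0, 1, 0, 0, -40, 0, 1, 0, 0, -35, 0, 1, 0, 0, -14, 0, 1, 0, 0, 0, 0, 1, 0, 0, 0, 0, 1],
  squeeze=45,
)

```text
clock: 8.8
eef_pos: [580.3, -153.5, 61.5]
eef_rot: [3.14, -0.002, 0.468]
wrist_force: [-0.5, -0.8, -0.2]
finger_gap: 48.3
finger_force: 45.0
```

Call:
step_arm(
  series=[-0.9, 0, -6, 0, 1, 0, 0, -6, 0, 1, 0, 0, -5, 0, 1, 0, 0, -4, 0, 1, 0, 0, -4, 0, 1, 0, 0, 0, 0, 1],
)

```text
clock: 9.55
eef_pos: [578.6, -153.3, 34.7]
eef_rot: [3.141, -0.0, 0.468]
wrist_force: [4.1, -2.1, -3.4]
finger_gap: 47.8
finger_force: 45.0
```

Call:
step_arm(
  series=[0, 0, -1.5, 0, 1, 0, 0, -1.5, 0, 1, 0, 0, 0, 0, 1, 0, 0, 0, 0, 1],
)

```text
clock: 10.05
eef_pos: [578.8, -153.1, 32.5]
eef_rot: [3.141, -0.0, 0.468]
wrist_force: [1.4, 0.8, 6.2]
finger_gap: 47.8
finger_force: 45.0
```

Call:
step_arm(
  series=[0, 0, -1.5, 0, 1, 0, 0, -1, 0, 1, 0, 0, 0, 0, 1, 0, 0, 0, 0, 1],
)

```text
clock: 10.55
eef_pos: [578.8, -153.1, 32.4]
eef_rot: [3.141, -0.001, 0.468]
wrist_force: [-12.2, 5.8, 35.0]
finger_gap: 48.0
finger_force: 45.0
```

Call:
step_arm(
  series=[0, 0, 2, 0, 1, 0, 0, 0, 0, 0.3, 0, 0, 0, 0, 0.3, 0, 0, 40, 0, 0, 0, 0, 50, 0, 0, 0, 0, 30, 0, 0, 0, 0, 0, 0, 0],
)

```text
clock: 11.42
eef_pos: [579.2, -153.4, 153.3]
eef_rot: [3.139, -0.002, 0.468]
wrist_force: [-0.4, 0.2, -0.2]
finger_gap: 93.8
finger_force: 0.0
```

```bash
python3 shot.py w4
python3 - <<'E'
from h import *
z=np.load('w4.npz',allow_pickle=True); p,d,i=z['p'],z['d'],z['i'].item()
P,m=layer(i,d,18,26,(579,-153.5),45,23); print(rectfit(P))
C=cloud(i,d); 
for k in [(570,-136),(588,-170),(579,-153)]:
    q=C[np.hypot(C[...,0]-k[0],C[...,1]-k[1])<5]; print(k,np.median(q[:,2]).round(1),len(q))
q=C[(np.hypot(C[...,0]-435,C[...,1]+154)<40)]; print('mat red z',np.median(q[:,2]),len(q))
cv2.imwrite('pics/w4c.png',cv2.resize(p[130:290,230:410],(540,480),interpolation=2))
E
```

```text
[ 579.16 -153.45  153.29] [ 3.139e+00 -2.000e-03  4.680e-01] 11.425
(array([ 575.8, -155.8]), array([34.9, 51. ]), 26.7)
(570, -136) 22.9 130
(588, -170) 22.9 122
(579, -153) 22.8 123
mat red z 4.616004325560425 3146
```

View pics/w4c.png

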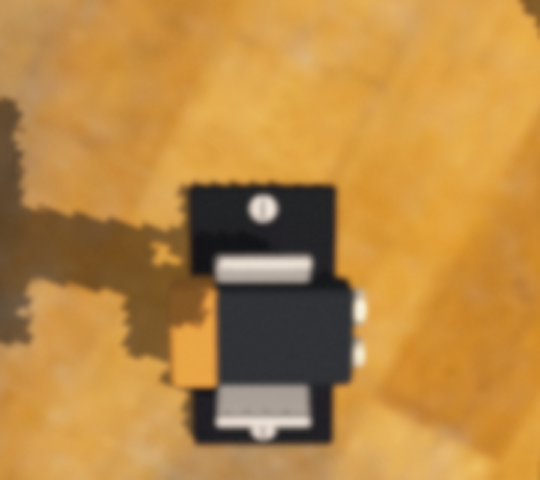

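The battery sits level between the jaws, with its top at 22.9 mm (23 expected). The tin is next.

Call:
step_arm(
  series=[-19.2, -21, 0, 0.168, 0, -19.2, -21, 0, 0.168, 0, -19.2, -21, 0, 0.168, 0, -19.2, -21, 0, 0.168, 0, -19.2, -21, 0, 0.168, 0, -19.2, -21, 0, 0.168, 0, -19.5, -20.7, 0, 0.167, 0, 0, 0, -40, 0, 0.1, 0, 0, -40, 0, 0.1, 0, 0, -30, 0, 0.1, 0, 0, -15, 0, 0.1, 0, 0, 0, 0, 0.1, 0, 0, 0, 0, 1, 0, 0, 0, 0, 1, 0, 0, 0, 0, 1, 0, 0, 0, 0, 1],
  squeeze=25,
)

```text
clock: 13.48
eef_pos: [443.9, -299.9, 26.6]
eef_rot: [3.142, 0.0, 1.643]
wrist_force: [0.8, 0.0, 0.6]
finger_gap: 48.1
finger_force: 0.0
```

Call:
step_arm(
  series=[0, 0, 0, 0, 1, 0, 0, 0, 0, 1, 0, 0, 0, 0, 1],
)

```text
clock: 13.85
eef_pos: [443.9, -299.9, 26.6]
eef_rot: [3.142, 0.0, 1.643]
wrist_force: [-0.8, -0.0, 0.7]
finger_gap: 45.8
finger_force: 25.0
```

Call:
step_arm(
  series=[0, 0, 15, 0, 1, 0, 0, 20, 0, 1, -2, 30, 0, 0, 1, -2, 40, 0, 0, 1, -2.6, 40, 0, 0, 1, -2, 35.3, 0, 0, 1, 0, 0, -15, 0, 1, 0, 0, -12, 0, 1, 0, 0, -3.5, 0, 1, 0, 0, 0, 0, 1, 0, 0, 0, 0, 1],
)

```text
clock: 15.22
eef_pos: [435.3, -155.1, 31.0]
eef_rot: [-3.142, -0.0, 1.642]
wrist_force: [-0.6, -0.1, -0.9]
finger_gap: 46.0
finger_force: 25.0
```

Call:
step_arm(
  series=[0, 0, -0.8, 0, 1, 0, 0, 0, 0, 1, 0, 0, 0, 0, 0.2, 0, 0, 0, 0, 0, 0, 0, 45, 0, 0, 0, 0, 50, 0, 0, 0, 30, 45, 0, 0, 0, 45, 0, 0, 0, 0, 50, 0, 0, 0, 1, 50, 0, 0, 0, 1, 50, 0, 0, 0, 1, 50, 0, 0, 0, 0, 42, 0, 0, 0, 0, 0, 0, 0, 0, 0, 0, 0, 0, 0],
)

```text
clock: 17.1
eef_pos: [438.1, 162.0, 170.1]
eef_rot: [-3.141, 0.0, 1.643]
wrist_force: [0.3, -0.5, -0.3]
finger_gap: 94.3
finger_force: 0.0
```

```bash
python3 shot.py w5
```

```text
[438.13 162.01 170.1 ] [-3.141  0.     1.643] 17.1
```

View pics/w5.png

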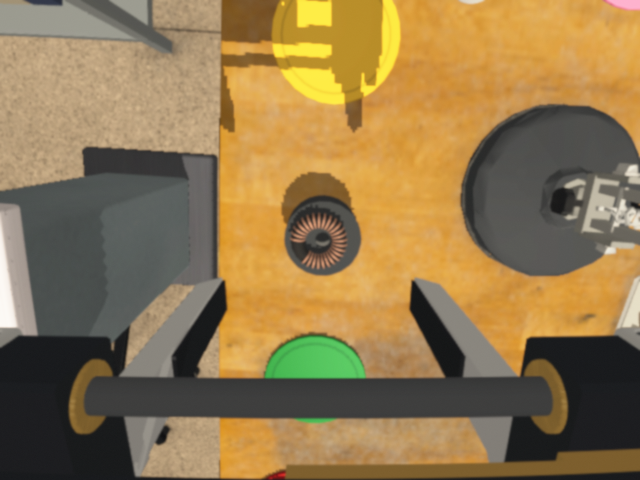

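The toroid is at (318,240) on the reel at (323,235), with the lamp base well clear to the right.

Run:
```python
from h import *
z=np.load('w5.npz',allow_pickle=True); p,d,i=z['p'],z['d'],z['i'].item()
f=lambda P:cv2.minEnclosingCircle(P[:,:2].astype(np.float32))
P,m=layer(i,d,36,50,(438,162),50,40); print('toroid',f(P),rectfit(P))
P,m=layer(i,d,25,50,(438,162),50,32); print('reel',f(P),rectfit(P))
C=cloud(i,d); q=C[np.hypot(C[...,0]-438,C[...,1]-162)<60]; print('zmax',np.percentile(q[:,2],[99,99.9]))
for c in [(438,162)]:
    t=q[q[:,2]>38]; print('toroid depth pts',t.mean(0),t.min(0),t.max(0))
    t=q[q[:,2]>25]; print('reel pts',t.min(0),t.max(0))
print('yellow',mat(i,p,(300,60)))
z=np.load('w3.npz',allow_pickle=True); print('green w3',mat(z['i'].item(),z['p'],(75,262)))
```

```text
toroid ((438.6449890136719, 161.9724884033203), 22.59158706665039) (array([438.8, 161.9]), array([43.6, 44.3]), 4.1)
reel ((441.8837890625, 161.6630859375), 31.050647735595703) (array([442. , 161.6]), array([60.9, 61.1]), 49.1)
zmax [276.5151256 277.3212386]
toroid depth pts [437.05040619 180.31892814 241.36646884] [378.29420606 140.08905978  38.00985142] [496.46764104 200.20991311 278.5050982 ]
reel pts [378.29420606 130.58494495  29.28491084] [496.46764104 200.20991311 278.5050982 ]
yellow (515.7, 181.3, 238.6)
green w3 (447.5, 9.2, 49.4)
```

Call:
step_arm(
  series=[0.5, 0, -45, 0, 0.1, 0, 0, -40, 0, 0.2, 0, 0, -20, 0, 0.2, 0, 0, -6.5, 0, 0.2, 0, 0, 0, 0, 1, 0, 0, 0, 0, 1, 0, 0, 0, 0, 1, 0, 0, 0, 0, 1, 0, 0, 0, 0, 1],
  squeeze=10,
)

```text
clock: 18.27
eef_pos: [439.0, 162.5, 59.3]
eef_rot: [3.141, -0.0, 1.643]
wrist_force: [-1.0, -0.9, 6.4]
finger_gap: 44.0
finger_force: 10.0
```

Call:
step_arm(
  series=[0, 0, 15, 0, 1, 0, 0, 20, 0, 1, 1.5, -30, 0, 0, 1, 2, -40, 0, 0, 1, 2, -42, 0, 0, 1, 2, -40.3, 0, 0, 1, 0, 0, -30, 0, 1, 0, 0, -25, 0, 1, 0, 0, -7.5, 0, 1, 0, 0, 0, 0, 1, 0, 0, 0, 0, 1],
)

```text
clock: 19.65
eef_pos: [446.8, 10.2, 32.2]
eef_rot: [3.14, 0.0, 1.643]
wrist_force: [0.5, -0.2, -0.7]
finger_gap: 44.0
finger_force: 10.0
```

Call:
step_arm(
  series=[0, 0, -1.1, 0, 1, 0, 0, 0, 0, 1, 0, 0, 0, 0, 0.2, 0, 0, 0, 0, 0, 0, 0, 45, 0, 0, 0, 25, 50, 0, 0, -1, 40, 44, 0, 0, -2, 45, 0, 0, 0, -2, 41.4, 0, 0, 0, 0, 0, 0, 0, 0, 0, 0, 0, 0, 0],
)

```text
clock: 21.02
eef_pos: [441.2, 161.1, 169.0]
eef_rot: [-3.141, 0.0, 1.643]
wrist_force: [-1.0, -0.3, -0.1]
finger_gap: 94.0
finger_force: 0.0
```

```bash
python3 shot.py w6
python3 - <<'E'
from h import *
z=np.load('w6.npz',allow_pickle=True); p,d,i=z['p'],z['d'],z['i'].item()
f=lambda P:cv2.minEnclosingCircle(P[:,:2].astype(np.float32))
P,m=layer(i,d,25,40,(442,162),45,32); print('reel',f(P))
hsv=cv2.cvtColor(p,cv2.COLOR_BGR2HSV); g=(abs(hsv[...,0].astype(int)-28)<4)&(hsv[...,1]>225); print(hsv[60,300],hsv[200,400])
m=g.astype(np.uint8); m[130:]=0; m=cv2.morphologyEx(m,cv2.MORPH_OPEN,np.ones((3,3)))
cs=max(cv2.findContours(m,0,1)[0],key=cv2.contourArea)[:,0]; Q=onplane(i,cs,4)[:,:2]; Q=cv2.convexHull(Q[cs[:,1]>2].astype(np.float32))[:,0]
A=np.c_[2*Q,np.ones(len(Q))]; s=np.linalg.lstsq(A,(Q**2).sum(1),rcond=None)[0]; print('yellow',s[:2],np.sqrt(s[2]+s[0]**2+s[1]**2),cv2.boundingRect(cs))
i=manip.camera_info('top'); p,d=manip.camera('top'); np.savez('top1.npz',p=p,d=d); cv2.imwrite('pics/top1c.png',cv2.resize(p[200:340,150:500],(800,320),interpolation=2))
hsv=cv2.cvtColor(p,cv2.COLOR_BGR2HSV); b=np.zeros((480,640),np.uint8); cv2.circle(b,(207,295),26,1,-1)
print(hsv[295,207],hsv[270,240])
E
```

```text
[441.18 161.11 169.01] [-3.141  0.     1.643] 21.025
reel ((441.80206298828125, 161.71014404296875), 30.98994255065918)
[ 21 198 187] [ 18 176 225]Traceback (most recent call last):
  File "<stdin>", line 7, in <module>
ValueError: max() iterable argument is empty
```

View pics/w6.png

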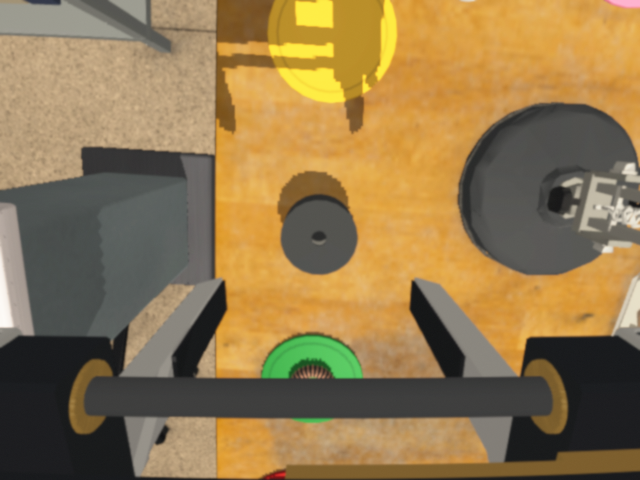

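The toroid is on the green mat and the reel is bare at (318,235). The yellow mat is half in shadow here, so I fit it from the first top picture.

Run:
```python
from h import *
z=np.load('top0.npz'); p=z['p']; i=manip.camera_info('top'); lab=cv2.cvtColor(p,cv2.COLOR_BGR2LAB).astype(int)
hsv=cv2.cvtColor(p,cv2.COLOR_BGR2HSV).astype(int); print(hsv[295,200:207].tolist()[0],hsv[265,230].tolist(),hsv[320,180].tolist())
def fit(Q):
    s=np.linalg.lstsq(np.c_[2*Q,np.ones(len(Q))],(Q**2).sum(1),rcond=None)[0]; return s[:2].round(1),np.sqrt(s[2]+s[0]**2+s[1]**2).round(1)
m=(hsv[...,0]>=23)&(hsv[...,1]>230)&(hsv[...,2]>190); m=cv2.morphologyEx(m.astype(np.uint8),cv2.MORPH_OPEN,np.ones((5,5)))
n,l=cv2.connectedComponents(m); m=(l==l[295,207]).astype(np.uint8)
cs=max(cv2.findContours(m,0,1)[0],key=cv2.contourArea)[:,0]; print('yellow top',fit(onplane(i,cs,4)[:,:2]),cv2.boundingRect(cs))
z=np.load('w6.npz',allow_pickle=True); p,d,i=z['p'],z['d'],z['i'].item(); hsv=cv2.cvtColor(p,cv2.COLOR_BGR2HSV).astype(int)
m=(hsv[...,0]>=24)&(hsv[...,0]<34)&(hsv[...,1]>190); m[130:]=0; m[:,:240]=0; m[:,420:]=0
ys,xs=np.where(m); Q=cv2.convexHull(np.c_[xs,ys].astype(np.float32))[:,0]; Q=Q[(Q[:,1]>2)]; Q=onplane(i,Q,4)[:,:2]; print('yellow w6',fit(Q),xs.min(),xs.max(),ys.max())
P=onplane(i,[[268,38],[397,38],[333,103]],4)[:,:2].round(1); print(P)
top=manip.camera_info('top'); z=np.load('top1.npz') if 0 else None
```

```text
[24, 255, 224] [20, 216, 176] [20, 201, 178]
yellow top (array([440.7, 316.3]), np.float64(48.7)) (187, 274, 41, 41)
yellow w6 (array([441.4, 318.7]), np.float64(49.4)) 269 396 99
[[392.4 310.3]
 [491.5 317.6]
 [446.2 266.2]]
```

Call:
step_arm(
  series=[0.6, 0.6, -45, 0, 0, 0, 0, -45, 0, 0, 0, 0, -35, 0, 0, 0, 0, -15.5, 0, 0, 0, 0, 0, 0, 1, 0, 0, 0, 0, 1, 0, 0, 0, 0, 1, 0, 0, 0, 0, 1, 0, 0, 0, 0, 1],
  squeeze=20,
)

```text
clock: 22.2
eef_pos: [442.2, 162.2, 29.5]
eef_rot: [3.14, -0.0, 1.643]
wrist_force: [-1.0, -0.6, 7.8]
finger_gap: 61.7
finger_force: 20.0
```

Call:
step_arm(
  series=[0, 0, 12, 0, 1, 0, 0, 18, 0, 1, 0, 30, 0, 0, 1, 0, 42, 0, 0, 1, -0.4, 43, 0, 0, 1, 0, 40.5, 0, 0, 1, 0, 0, -15, 0, 1, 0, 0, -9, 0, 1, 0, 0, -2, 0, 1, 0, 0, 0, 0, 1, 0, 0, 0, 0, 1],
)

```text
clock: 23.58
eef_pos: [441.4, 316.8, 33.0]
eef_rot: [-3.141, -0.0, 1.642]
wrist_force: [-4.6, 0.1, 6.3]
finger_gap: 61.9
finger_force: 20.0
```

Call:
step_arm(
  series=[0, 0, 0, 0, 0.2, 0, 0, 0, 0, 0, 0, 0, 20, 0, 0, 0, 0, 40, 0, 0, 0, 0, 50, 0, 0, -20, -20, 50, 0, 0, -40, -40, 30, 0, 0, -40, -60, 0, 0, 0, 0, -60, 0, 0, 0, 0, 0, 0, 0, 0],
)

```text
clock: 24.82
eef_pos: [347.7, 143.9, 222.4]
eef_rot: [3.14, 0.0, 1.638]
wrist_force: [0.6, 0.8, -0.4]
finger_gap: 93.7
finger_force: 0.0
```

Run:
```python
from h import *
i=manip.camera_info('top'); p,d=manip.camera('top'); np.savez('top1.npz',p=p,d=d); cv2.imwrite('pics/top1c.png',cv2.resize(p[200:340,150:500],(800,320),interpolation=2))
print(manip.read_state()['eef_pos'])
C=cloud(i,d)
for n,c,lo,hi,h in [('reel',(441,317),28,42,36),('toroid',(446,10),10,20,16),('tin',(435,-154.5),14,26,21),('filter',(570,-313),18,30,24),('batt',(579,-153.5),18,26,23)]:
    P,m=layer(i,d,lo,hi,c,60,h); print(n,rectfit(P),np.median(C[m>0][:,2]).round(1))
```

```text
[347.9745498  145.3745186  222.32237713]
reel (array([441.8, 315.9]), array([59. , 60.5]), -87.9) 36.8
toroid (array([445.5,  10.1]), array([39.7, 42.3]), 0.2) 15.1
tin (array([ 435.4, -154.9]), array([46.3, 70.1]), 2.3) 21.9
filter (array([ 567.4, -311.8]), array([20.3, 35.3]), 8.2) 24.6
batt (array([ 577.3, -153.7]), array([43.6, 52. ]), 26.5) 22.7
```

View pics/top1c.png

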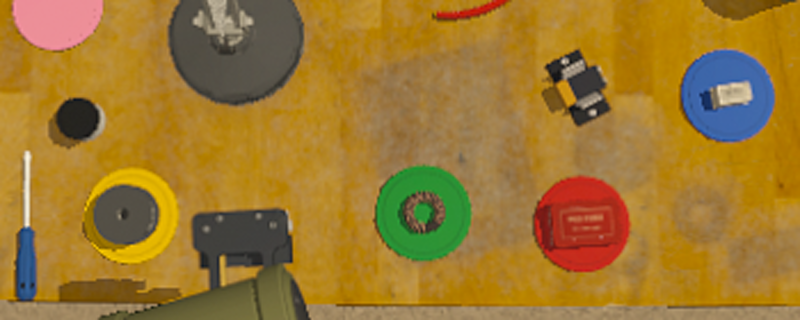

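The top view shows every part flat on its own mat and the battery in the clip. The reel looks off-centre only because of parallax: measured at its top height it is within about 1 mm.

```bash
python3 -c "
from cell import manip
print(manip.sign_off())"
```

```text
the job is handed in; nothing more can be done
None
```

The job is handed in, at about 25 s of the 131 s allowed: the tin, filter can, reel and toroid lie flat within about 3 mm of the middles of their mats, and the battery is pushed fully down onto the clip's base.

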